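# Third hand for pinning a box latch

### The job

The cedar pencil box is about to have its brass latch pinned, but its bottom is only dry-fitted, so do not lift or tip it: slide it flat along the bench from its pencilled waiting place to between the two white bone lines in front of the fence, latch side still facing you. Then gently press its back flush against the fence, pushing on its front near one end, well to one side of the latch so the carver can work there, with a steady force on the fence of about 10 N, give or take 5, and finish while still pressing. Never touch the latch, never ram the box into the fence, and leave everything else on the bench as it is.

Things in the scene. Friction and masses are not known exactly. Their poses are not given: they have to be found in the camera images.
- box: Reddish cedar pencil box, lid closed, loose, 0.3 to 0.55 kg: 58 mm deep (x), 200 mm long (y), 44 mm high, flat faces. Origin: centre of its underside; x points from the latch face (front, x = -29 mm) to the back (x = +29 mm); the back goes to the fence. It slides with 1 to 2 N on the waxed bench, more if pressed down: the fence feels that much less than the tool pushes.
- latch: Brass latch hinged to the box lid, hanging at the middle of the front face, 22 mm wide (along the box), 31 mm high, standing out 7 mm with its little knob; a brass leaf on the lid above shows where it is. Origin on its hinge line, 42 mm above the bench. Not to be touched.
- fence: Fence: pale straight wooden batten fixed to the bench, rigid, 500 mm long (its y), 30 mm thick (its x), 40 mm high. Origin at the centre of its underside; x points away from the robot side, so its working face is at x = -15 mm and the box origin is at x = -44 mm when seated flush. It cannot move.
- work_place: Work place: two white bone lines flush in the bench, square to the fence, 5 mm wide, 220 mm clear between them, 110 mm long, running from the fence towards the robot; the box seats between them, 10 mm to spare at each end. Origin: where the box origin belongs (midway between the lines, 44 mm before the fence centre line); axes as the fence. It is at the left or right part of the fence.
- waiting_place: Waiting place: pencilled outline 75 x 226 mm on the bench, at the other part of the fence. Origin 44 mm before the fence centre line; the outline is centred at x = -90 mm; axes parallel to the fence. The box starts about here, front roughly to the robot, up to 0.3 rad askew, its middle 70 to 105 mm short of flush.
- king: Half-carved ebony chess king, 42 mm across its foot, 100 mm tall, upright; origin under its foot. Bystander.
- scraper: Bone-handled scraper lying along its y, 173 x 22 mm, 14 mm high; origin on the bench near its middle. Bystander.
- hammer: Small brass hammer lying along its y, 190 mm long, head 60 mm wide, 20 mm high; origin on the bench near its middle. Bystander.
- tea_glass: Empty amber tea glass on a white saucer of 92 mm, 86 mm tall; origin under the saucer. Bystander.
- pawn: Boxwood pawn, 34 mm across, 60 mm tall, beyond the fence; origin under its foot. Bystander.
- rook: Boxwood rook, 34 mm across, 58 mm tall, beyond the fence; origin under its foot. Bystander.
- pin_tin: Round steel tin of pins with a red lid, 70 mm across, 26 mm high, beyond the fence; origin under it. Bystander.
Mind the look-alikes: they are no part of the job. Of the things that look like the box, the middle-sized one is meant.

How it is judged:
At the end, for the whole second after the job is handed in: Fingers still pushing the box: it stands flat and still, centred between the white bone lines within 10 mm, back flush on the fence (2.5 mm, 0.015 rad), pressing it with 5 to 15 N; TCP at least 40 mm along the box from the latch; other objects within 20 mm of their starts and upright (contact force between box and fence between 5 and 15 N and contact force between box and the fingers above 3 N and x of box in the frame of fence between -0.0465 and -0.04 m and angle between the x axis of box and the x axis of fence, either way round below 0.015 rad and y of box in the frame of work_place between -0.01 and 0.01 m and height (world z) of box below 0.004 m and angle between box's own z axis and vertical below 0.03 rad and linear speed of box below 0.01 m/s and (y of the grasp point in the frame of box above 0.04 m or y of the grasp point in the frame of box below -0.04 m) and distance of each of king, scraper, hammer, tea_glass, pawn, rook, pin_tin from where it was at the start of the episode below 0.02 m and angle between each of king, tea_glass, pawn, rook's own z axis and vertical below 0.3 rad); the arm keeps its last pose, push and grip.
It fails at once if the box is lifted more than 6 mm or tipped (height (world z) of box above 0.006 m or angle between box's own z axis and vertical above 0.1 rad).
It fails at once if the box is rammed into the fence (over 30 N) (contact force between box and fence above 30 N).
It fails at once if the latch is touched by the robot (contact force between latch and the arm above 0.5 N or contact force between latch and the fingers above 0.5 N).
It fails at once if a bystander is pushed more than 20 mm or knocked over (distance of any of king, scraper, hammer, tea_glass, pawn, rook, pin_tin from where it was at the start of the episode above 0.02 m or angle between any of king, tea_glass, pawn, rook's own z axis and vertical above 0.3 rad).
It also fails if it takes over 69 s, if anything falls off the work surface, if the arm or the gripper's body presses on something with over 40 N, if the wrist force passes 120 N, or if a joint passes its speed limit or range.

### The arm

A 6-joint arm with a two-finger parallel gripper is mounted at the origin on the work surface. World frame = base frame: x ahead of the robot, y to its left, z up, the work surface at z = 0. Lengths are in m, angles in rad, forces in N, time in s.
With the tool pointing down it reaches from about 0.375 to 0.975 m from the base axis. Payload 3.8 kg.
Tool frame: the origin (TCP) lies between the finger pads, 19 mm behind the fingertips; this is the grasp point; z points along the fingers, x is the direction in which the jaws open and shut, and the axes are right-handed (so a half turn about z gives the same grasp; the last joint's range is limited). The gripper opens to 88 mm and grips with 3 to 60 N. Pads are 18 mm wide; open, the fingers measure 123 mm over their backs; the gripper's body (75 mm by 187 mm) begins 45 mm behind the grasp point.
Start: joints at [1.28, 0.264, 1.604, -0, 1.274, -0.037], TCP at [0.169, 0.653, 0.257] pointing down, gripper open.
Joint ranges: [-2.63, 2.63], [-0.94, 2.18], [0.31, 2.57], [-1.31, 4.45], [0, 2.66], [-2.55, 2.55]. Speed limits (rad/s): [2.57, 2.57, 3.14, 3.14, 3.14, 3.14].

### API

Orientations are given as [roll, pitch, yaw] about the fixed x, y, z axes, in that order (R = Rz(yaw) Ry(pitch) Rx(roll)).
In Python, from cell import * gives the robot as it stands.
- The arm moves only by the tool move_arm, never from a script. Its argument "motion" is text: rows parted by semicolons, each of 7 numbers parted by spaces: the turn, a rotation vector about the tool's x, y, z in rad, then the shift along the tool's x, y, z in cm, then the finger opening in cm, from 0 to 8.81. A call has 1 to 5 rows; each row shifts and turns the commanded pose from where the row before left it, along the tool's axes as they then stand; what a row does not reach is not made up. A row lasts 1/10 s, in which the tool goes at most 50 mm and 8.59 degrees, less where a joint would pass 70% of its speed; a pose out of reach is approached as far as the arm can. A call with a gripper value outside its range is refused whole. The fingers move at their own pace and stop on an object; "grip_force" is the grip in N (left out, the last holds). Time passes only in rows, so rows that do not move let the fingers close. It gives the time, the measured TCP pose, the force and the opening at its end, in the units of the state.
- get_obs(): the state, without advancing time (a new reading comes with each control period).
- grab_frame(name): name is "side" or "top"; returns the picture (384x512x3 uint8, red, green, blue); there is no depth.
- camera_params(name): a dict with "mtx" (3x3 intrinsics, pixels), "rvec" (rotation vector, rad) and "tvec" (3), from world to camera coordinates, as OpenCV has them. Camera axes: x right, y down, z forward; pixel columns grow to the right and rows downward; lengths in m; the calibration is good to about 2 mm. A picture is of the moment at which its call begins. camera_params takes no time and is no camera call.
- sign_off(): hands the job in, once; it reports no verdict.
The state is a dict: "time_s": time; "qpos": joint angles; "qvel": joint speeds; "joint_efforts": joint torques, N m; "eef_pos": TCP position; "tool_rot": TCP orientation; "contact_force": force on the tool from outside, world axes, zero at the start; "ft_torque": the same for the moment, N m; "grip_width": opening from 0.0 (shut) to 1.0 (fully open).
Only numpy, scipy, OpenCV 4.12 (cv2) and the standard library are available. Lean on these libraries where they do the work, as an engineer would, in place of code of your own. Each camera call takes 0.05 s, during which the arm holds its last target.

## Working session

There is one attempt and no reset: what is moved stays moved. The work goes in short steps, Python scripts to look and compute and a tool call to move; the robot and the scene stay as the last step left them, time stands still between calls to the robot, and variables do not carry over. Pictures are saved under pics/ and viewed, and the job is handed in when it is done.

Besides the shell and the picture viewer there is one more tool, called after ">>>" as a command line: name --argument value ..., lists and objects as JSON in quotes. move_arm: Moves the arm, as the interface text tells. Its arguments: {"type":"object","properties":{"motion":{"type":"string"},"grip_force":{"type":"number"}},"required":["motion"]}

```bash
mkdir -p pics; ls
python3 - <<'E'
from cell import *
import cv2
print(get_obs())
for n in("top","side"):
    im=grab_frame(n); cv2.imwrite(f"pics/{n}0.png",im[:,:,::-1]); print(camera_params(n))
E
```

```text
pics
{'time_s': 0.0, 'qpos': array([ 1.28008041e+00,  2.64763525e-01,  1.60535961e+00, -5.31792088e-05,
        1.27371668e+00, -3.68831907e-02]), 'qvel': array([-0.00051365, -0.00072712, -0.00036442,  0.00075027,  0.000971  ,
        0.00157648]), 'joint_efforts': array([-4.21142313e-04, -5.02100408e+01, -3.56879425e+01,  7.27830478e-02,
        2.93024036e-02, -1.87308865e-04]), 'eef_pos': array([0.16931715, 0.65272559, 0.25608875]), 'tool_rot': array([-3.14156057e+00,  2.24750741e-03,  1.31697926e+00]), 'contact_force': array([-0.15540966, -0.62530418, -0.07802809]), 'ft_torque': array([-0.07377367, -0.04455001,  0.01910341]), 'grip_width': 0.9982388941128857}
{'mtx': array([[481.4778524 ,   0.        , 251.58807617],
       [  0.        , 481.4778524 , 191.5407568 ],
       [  0.        ,   0.        ,   1.        ]]), 'rvec': array([ 2.11410758, -2.14297253,  0.14030416]), 'tvec': array([0.01730757, 0.48961882, 1.30991372])}
{'mtx': array([[470.49961353,   0.        , 256.63922929],
       [  0.        , 470.49961353, 184.94350004],
       [  0.        ,   0.        ,   1.        ]]), 'rvec': array([ 2.07417178, -0.87797231,  0.4359452 ]), 'tvec': array([-0.34535649,  0.24170207,  1.49970207])}
```

View pics/top0.png

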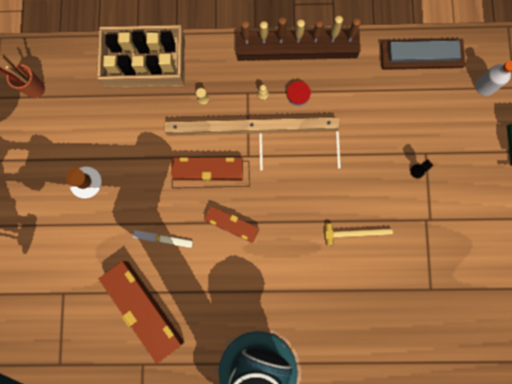

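View pics/side0.png

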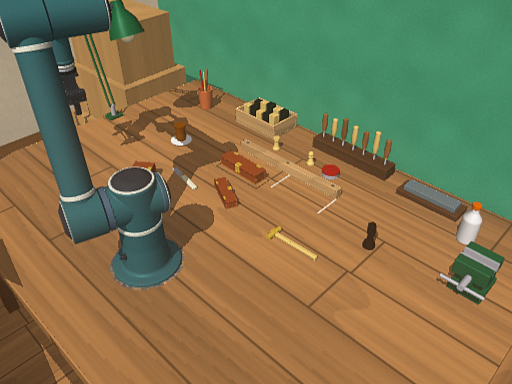

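The middle-sized box is the one in the pencilled outline at about (207,168) in the top view. The look-alikes are the small box at (231,223) and the large one at (140,310). Next I'll check the choice in a close crop and measure it.

```bash
cat > h.py <<'E'
import numpy as np, cv2
from cell import *
P={n:camera_params(n) for n in("top","side")}
def ray(n,uv,z):
    p=P[n];R=cv2.Rodrigues(p["rvec"])[0];t=p["tvec"]
    uv=np.atleast_2d(uv).astype(float)
    d=(np.linalg.inv(p["mtx"])@np.c_[uv,np.ones(len(uv))].T)
    d=(R.T@d).T;c=-R.T@t
    return c+d*((z-c[2])/d[:,2])[:,None]
def proj(n,X):
    p=P[n];return cv2.projectPoints(np.atleast_2d(X).astype(float),p["rvec"],p["tvec"],p["mtx"],None)[0][:,0]
E
python3 - <<'E'
from h import *
im=cv2.imread("pics/top0.png")
c=im[105:255,150:350]; cv2.imwrite("pics/crop0.png",cv2.resize(c,None,fx=4,fy=4,interpolation=cv2.INTER_CUBIC))
hsv=cv2.cvtColor(im,cv2.COLOR_BGR2HSV)
m=((hsv[...,0]<9)&(hsv[...,1]>170)&(hsv[...,2]>70)).astype(np.uint8)
m=cv2.morphologyEx(m,cv2.MORPH_CLOSE,np.ones((5,5)))
for k in cv2.findContours(m,0,2)[0]:
    if cv2.contourArea(k)>300:
        r=cv2.minAreaRect(k); b=cv2.boxPoints(r); w=ray("top",b+0.0,0.044)
        print(np.round(r[0],1),np.round(r[1],1),r[2]);print(np.round(w[:,:2],3).tolist(), np.round(np.linalg.norm(w-np.roll(w,1,0),axis=1),3),w.mean(0)[:2])
# white lines
m=((hsv[...,1]<70)&(hsv[...,2]>170)).astype(np.uint8)
for k in cv2.findContours(m,0,2)[0]:
    if cv2.contourArea(k)>25:
        r=cv2.minAreaRect(k); b=cv2.boxPoints(r); w=ray("top",b,0)
        print("white",np.round(r[0]),np.round(r[1],1));print(np.round(w[:,:2],3).tolist())
m=((hsv[...,0]>12)&(hsv[...,0]<30)&(hsv[...,1]<150)&(hsv[...,2]>150)).astype(np.uint8)
for k in cv2.findContours(m,0,2)[0]:
    if cv2.contourArea(k)>200:
        r=cv2.minAreaRect(k); b=cv2.boxPoints(r); w=ray("top",b,0.04)
        print("pale",np.round(r[0]),np.round(r[1],1));print(np.round(w[:,:2],3).tolist())
E
```

```text
[139.8 311.1] [102.5  30.6] 55.76253890991211
[[0.258, 0.432], [0.304, 0.364], [0.078, 0.203], [0.035, 0.27]] [0.276 0.082 0.277 0.08 ] [0.16868445 0.31725712]
[231.3 223.8] [51.7 14.7] 24.904766082763672
[[0.412, 0.141], [0.449, 0.124], [0.387, -0.006], [0.351, 0.012]] [0.143 0.041 0.144 0.04 ] [0.39971375 0.06780169]
[206.5 168.5] [21. 69.] 90.0
[[0.589, 0.235], [0.585, 0.039], [0.525, 0.04], [0.528, 0.234]] [0.06  0.196 0.06  0.194] [0.55674453 0.13701486]
[298.1  91.7] [22.8 23.7] 63.43495178222656
[[0.793, -0.082], [0.824, -0.144], [0.762, -0.171], [0.731, -0.11]] [0.068 0.069 0.068 0.069] [ 0.77763926 -0.12659552]
[21.7 78.5] [47.7 21.6] 33.690067291259766
[[0.85, 0.759], [0.906, 0.727], [0.821, 0.604], [0.766, 0.636]] [0.149 0.064 0.15  0.063] [0.83565706 0.68167922]
white [256. 378.] [ 9. 42.]
[[-0.006, 0.063], [-0.007, -0.052], [-0.03, -0.051], [-0.029, 0.063]]
white [181. 242.] [22.1  6.4]
[[0.351, 0.248], [0.369, 0.245], [0.357, 0.183], [0.339, 0.186]]
white [ 84. 192.] [29.1 11.7]
[[0.487, 0.541], [0.521, 0.541], [0.516, 0.455], [0.482, 0.455]]
white [261. 152.] [35.  2.]
[... 811 characters left out ...]
.433, -0.705], [0.408, -0.487]]
pale [332. 202.] [ 33.1 190.1]
[[0.504, 0.052], [0.504, -0.476], [0.412, -0.471], [0.411, 0.052]]
pale [ 87. 185.] [28.4 33.4]
[[0.503, 0.537], [0.58, 0.485], [0.531, 0.417], [0.455, 0.47]]
pale [296. 168.] [22. 73.]
[[0.588, -0.014], [0.584, -0.22], [0.522, -0.218], [0.525, -0.013]]
pale [265. 145.] [ 54.8 231.9]
[[0.699, 0.307], [0.705, -0.357], [0.546, -0.353], [0.538, 0.299]]
pale [ 80. 130.] [ 28. 128.]
[[0.723, 0.693], [0.715, 0.319], [0.632, 0.317], [0.639, 0.687]]
pale [339. 103.] [ 14.9 106.9]
[[0.766, -0.089], [0.763, -0.395], [0.719, -0.393], [0.721, -0.088]]
pale [138.  52.] [53. 85.]
[[0.995, 0.472], [0.994, 0.218], [0.829, 0.213], [0.829, 0.463]]
```

View pics/crop0.png

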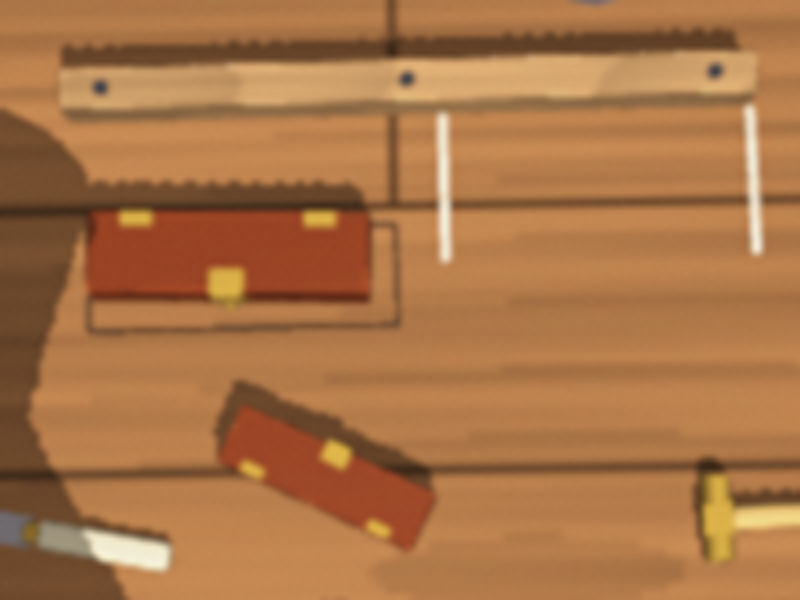

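Run:
```python
from h import *
f=cv2.imread("pics/top0.png").astype(float)
g=cv2.cvtColor(f.astype(np.uint8),cv2.COLOR_BGR2GRAY).astype(float)
lab=cv2.cvtColor(f.astype(np.uint8),cv2.COLOR_BGR2LAB).astype(float)
def edges(ch,cols,r0,r1,sign):
    out=[]
    for u in cols:
        d=sign*np.diff(ch[r0:r1,u]); i=int(np.argmax(d))
        if 0<i<len(d)-1:
            a,b,c=d[i-1:i+2]; o=.5*(a-c)/(a-2*b+c) if a-2*b+c else 0
        else:o=0
        out.append((u,r0+i+.5+o))
    return np.array(out)
def fit(p,z,nm):
    w=ray("top",p,z)[:,:2]
    for _ in range(5):
        k=np.polyfit(w[:,1],w[:,0],1); e=abs(w[:,0]-np.polyval(k,w[:,1])); w=w[e<=max(2.5*np.median(e),.0005)]
    print(nm,"slope dx/dy",k[0],"x@mid",np.polyval(k,w[:,1].mean()),"ymid",w[:,1].mean(),len(w),"y-int",k[1]); return k
fit(edges(g,range(170,335),118,126,-1)*0+edges(g,range(170,335),127,136,-1),.04,"fence front top")
fit(edges(g,range(170,332),112,123,1),.04,"fence back top")
a=lab[...,1]
fit(edges(a,[u for u in range(175,240) if not(178<=u<=190 or 223<=u<=236)],152,163,1),.044,"box back top")
fit(edges(g,[u for u in range(175,240) if not(198<=u<=216)],172,180,-1),.044,"box front top(g)")
fit(edges(a,[u for u in range(175,240) if not(198<=u<=216)],172,186,-1),.0,"box front bottom(a)")
# ends
aT=a.T.copy()
for nm,c0,c1,s in(("L",167,178,1),("R",237,248,-1)):
    p=edges(aT,range(161,176),c0,c1,s)[:,::-1]
    w=ray("top",p,.044); print(nm,np.median(w[:,1]),np.median(p[:,0]))
s=f.min(2).T.copy()
for nm,c in(("l1",261),("l2",338)):
    L=edges(s,range(140,166),c-5,c+1,1);R=edges(s,range(140,166),c,c+6,-1)
    w=ray("top",(L[:,::-1]+R[:,::-1])/2,0); print(nm,np.polyfit(w[:,0],w[:,1],1),np.median(w[:,1]))
print(proj("top",[[.55,.1,0.0]]),(-cv2.Rodrigues(P["top"]["rvec"])[0].T@P["top"]["tvec"]))
# gold leaf on box
hsv=cv2.cvtColor(f.astype(np.uint8),cv2.COLOR_BGR2HSV)
m=((hsv[...,0]>18)&(hsv[...,0]<32)&(hsv[...,1]>150)&(hsv[...,2]>150)).astype(np.uint8)
for k in cv2.findContours(m,0,2)[0]:
    if cv2.contourArea(k)>8:
        x,y,w_,h_=cv2.boundingRect(k); print("gold",(x,y,w_,h_),ray("top",[[x+w_/2-.5,y+h_/2-.5]],.044)[0][:2])
```

```text
fence front top slope dx/dy -0.009471193010256947 x@mid 0.668649316424084 ymid 0.007685901622315112 165 y-int 0.6687221110818068
fence back top slope dx/dy -0.009607514765289017 x@mid 0.6988849871505204 ymid 0.004803513675966129 155 y-int 0.6989311369790875
box back top slope dx/dy 0.019673627820488107 x@mid 0.5893075694980856 ymid 0.13926425281147775 35 y-int 0.5865677364195743
box front top(g) slope dx/dy 0.019060627026553482 x@mid 0.5310293096551384 ymid 0.13541972669286909 46 y-int 0.5284481247526078
box front bottom(a) slope dx/dy 0.0065817268376820795 x@mid 0.538076138623114 ymid 0.13942254777502966 32 y-int 0.5371584974986451
L 0.23595078017006021 171.5
R 0.037857344885290176 241.6
l1 [ 0.01586187 -0.02534631] -0.015411928510204552
l2 [ 0.02028981 -0.25325447] -0.24087386621984044
[[220.93604656 173.60369753]] [ 0.27963535 -0.0212085   1.37012932]
gold (164, 326, 9, 12) [0.11294178 0.23886999]
gold (122, 312, 14, 14) [0.14774792 0.34635443]
gold (125, 271, 9, 11) [0.26061577 0.34819506]
gold (326, 224, 8, 21) [ 0.36787015 -0.20159537]
gold (231, 215, 7, 7) [0.41557323 0.06008348]
gold (202, 173, 9, 9) [0.5322977  0.13816447]
gold (226, 158, 8, 3) [0.58289449 0.07182153]
gold (180, 158, 8, 3) [0.58516322 0.20217199]
```

>>> move_arm --motion "0 0 0.1485 0 0 0 8.8; 0 0 0.1485 0 0 0 8.8; 0 0 0.1485 0 0 0 8.8; 0 0 0.1485 0 0 0 8.8; 0 0 0.1485 0 0 0 8.8"

```text
time_s: 0.6
eef_pos: [0.1693, 0.653, 0.2566]
tool_rot: [3.141, 0.001, 0.568]
contact_force: [-0.0, 0.5, -0.6]
grip_width: 1.002
```

>>> move_arm --motion "0 0 0.1485 0 0 0 8.8; 0 0 0.1485 0 0 0 8.8; 0 0 0.1485 0 0 0 8.8; 0 0 0.1485 0 0 0 8.8; 0 0 0 0 0 0 8.8"

```text
time_s: 1.1
eef_pos: [0.1694, 0.653, 0.2567]
tool_rot: [3.14, 0.0, -0.02]
contact_force: [-0.1, -1.1, -0.4]
grip_width: 1.0
```

>>> move_arm --motion "0 0 0 2.68 3.82 0 8.8;0 0 0 2.68 3.82 0 8.8;0 0 0 2.68 3.82 0 8.8;0 0 0 2.68 3.82 0 8.8;0 0 0 2.68 3.82 0 8.8"

```text
time_s: 1.6
eef_pos: [0.3003, 0.4581, 0.2571]
tool_rot: [3.141, 0.0, -0.015]
contact_force: [0.1, 0.2, 0.1]
grip_width: 1.0
```

>>> move_arm --motion "0 0 0 2.68 3.82 0 8.8;0 0 0 2.68 3.82 0 8.8;0 0 0 2.68 3.82 0 8.8;0 0 0 2.68 3.82 0 8.8;0 0 0 2.68 3.82 0 8.8"

```text
time_s: 2.1
eef_pos: [0.4305, 0.2644, 0.2574]
tool_rot: [-3.141, -0.0, -0.015]
contact_force: [0.6, -0.2, 0.0]
grip_width: 1.001
```

>>> move_arm --motion "0 0 0 2.68 3.82 0 8.8;0 0 0 2.68 3.82 0 8.8;0 0 0 2.68 3.82 0 8.8;0 0 0 2.68 3.82 0 8.8;0 0 0 2.68 3.82 0 8.8"

```text
time_s: 2.6
eef_pos: [0.5608, 0.0708, 0.2573]
tool_rot: [-3.141, 0.0, -0.016]
contact_force: [0.8, 0.4, 0.7]
grip_width: 1.001
```

>>> move_arm --motion "0 0 0 0 0 0 8.8;0 0 0 0 0 0 8.8"

```text
time_s: 2.8
eef_pos: [0.5602, 0.0718, 0.2569]
tool_rot: [-3.141, 0.001, -0.02]
contact_force: [-0.2, 0.5, 0.6]
grip_width: 0.998
```

>>> move_arm --motion "0 0 0 -0.1 0 4.5 8.8;0 0 0 0 0 4.5 8.8;0 0 0 0 0 4 8.8;0 0 0 0 0 3 8.8;0 0 0 0 0 2 8.8"

```text
time_s: 3.3
eef_pos: [0.5562, 0.0744, 0.0745]
tool_rot: [-3.142, 0.005, -0.015]
contact_force: [0.4, -0.0, 0.2]
grip_width: 0.998
```

>>> move_arm --motion "0 0 0 0 0 2 8.8;0 0 0 0 0 1.7 8.8;0 0 0 0 0 1 8.8;0 0 0 0 0 0 8.8"

```text
time_s: 3.7
eef_pos: [0.5572, 0.0738, 0.0289]
tool_rot: [3.141, 0.003, -0.017]
contact_force: [-0.1, 1.1, 0.7]
grip_width: 1.003
```

Run:
```python
from h import *
o=get_obs();print(o["eef_pos"],o["tool_rot"],o["contact_force"])
a=grab_frame("top")[:,:,::-1];b=grab_frame("side")[:,:,::-1]
A=cv2.resize(a[120:220,150:290],(560,400),interpolation=2);B=cv2.resize(b[130:230,190:330],(560,400),interpolation=2)
cv2.imwrite("pics/g1.png",cv2.resize(np.hstack([A,B]),(800,286)))
```

```text
[0.55720483 0.07378682 0.02894485] [ 3.14147023  0.00349334 -0.0169358 ] [-0.11508887  1.05313277  0.67122328]
```

View pics/g1.png

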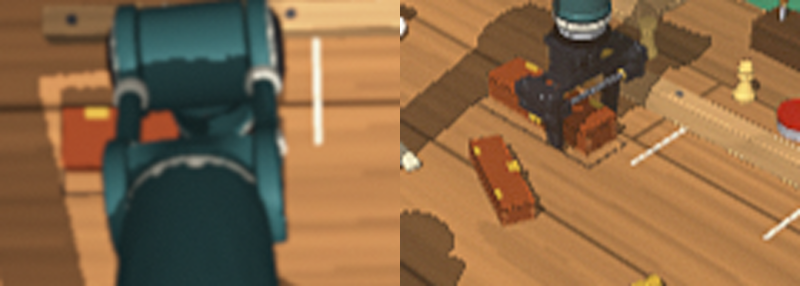

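>>> move_arm --motion "0 0 0 0 0 0 7;0 0 0 0 0 0 6;0 0 0 0 0 0 5.6;0 0 0 0 0 0 5.4;0 0 0 0 0 0 5.2" --grip_force 20

```text
time_s: 4.3
eef_pos: [0.5593, 0.0725, 0.0309]
tool_rot: [3.142, -0.0, -0.02]
contact_force: [-2.0, -1.0, 4.7]
grip_width: 0.656
```

>>> move_arm --motion "0 0 0 0 0 0 5;0 0 0 0 0 0 5;0 0 0 0 0 0 5"

```text
time_s: 4.6
eef_pos: [0.5593, 0.0726, 0.0309]
tool_rot: [3.141, -0.0, -0.019]
contact_force: [-2.4, -0.2, 5.7]
grip_width: 0.659
```

>>> move_arm --motion "0 0 0 0 0 -0.03 5;0 0 0 0 0 0 5"

```text
time_s: 4.8
eef_pos: [0.5593, 0.0726, 0.0309]
tool_rot: [3.141, -0.0, -0.019]
contact_force: [-2.2, -1.0, 4.3]
grip_width: 0.66
```

>>> move_arm --motion "0 0 0 0.05 0.3 -0.05 5;0 0 0 0.1 0.7 0 5;0 0 0 0.18 1.2 0 5;0 0 0 0.18 1.3 0 5;0 0 0 0.18 1.3 0 5"

```text
time_s: 5.3
eef_pos: [0.5651, 0.0231, 0.0309]
tool_rot: [3.141, 0.0, -0.02]
contact_force: [-0.1, 1.6, -1.6]
grip_width: 0.654
```

>>> move_arm --motion "0 0 0 0.2 1.4 0 5;0 0 0 0.2 1.4 0 5;0 0 0 0.2 1.4 0 5;0 0 0 0.2 1.4 0 5;0 0 0 0.2 1.4 0 5"

```text
time_s: 5.8
eef_pos: [0.5737, -0.047, 0.031]
tool_rot: [3.141, 0.0, -0.02]
contact_force: [0.4, 0.6, -2.2]
grip_width: 0.654
```

Run:
```python
from h import *
o=get_obs();print(o["eef_pos"],o["tool_rot"],o["contact_force"])
b=grab_frame("side")[:,:,::-1]
cv2.imwrite("pics/g2.png",cv2.resize(b[130:260,190:370],None,fx=4,fy=4,interpolation=2))
```

```text
[ 0.57370282 -0.04704198  0.03098303] [ 3.14149718e+00  4.95912236e-04 -1.97414759e-02] [ 0.4172849   0.58366379 -2.22305871]
```

View pics/g2.png

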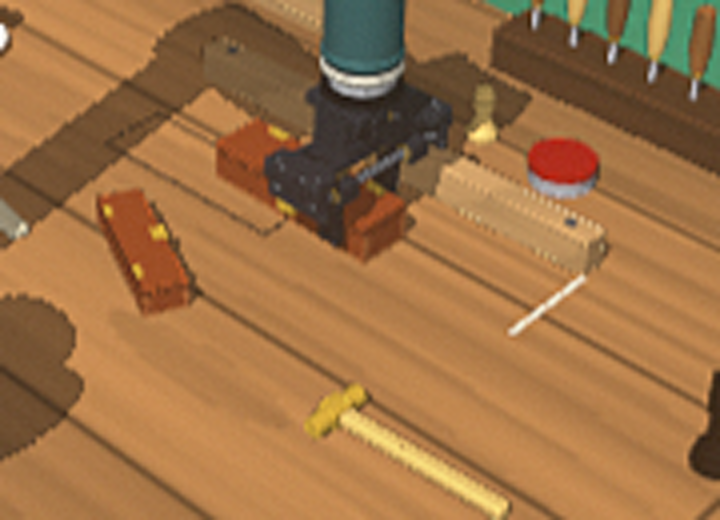

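>>> move_arm --motion "0 0 0 0.2 1.4 0.03 5;0 0 0 0.2 1.4 0 5;0 0 0 0.2 1.4 0 5;0 0 0 0.2 1.4 0 5;0 0 0 0.2 1.4 0 5"

```text
time_s: 6.35
eef_pos: [0.5826, -0.117, 0.0309]
tool_rot: [3.142, -0.0, -0.02]
contact_force: [-0.1, 1.9, -1.7]
grip_width: 0.656
```

>>> move_arm --motion "0 0 -0.005 0.2 1.4 0 5;0 0 -0.006 0.2 1.4 0 5;0 0 -0.006 0.2 1.4 0 5;0 0 -0.006 0.2 1.4 0 5;0 0 -0.006 0.1 1.2 0 5"

```text
time_s: 6.85
eef_pos: [0.5911, -0.1852, 0.0309]
tool_rot: [3.141, -0.0, 0.01]
contact_force: [0.9, 1.5, -1.3]
grip_width: 0.655
```

>>> move_arm --motion "0 0 0 0.1 0.6 0 5;0 0 0 0 0.1 0 5;0 0 0 0 0 0 5"

```text
time_s: 7.15
eef_pos: [0.5921, -0.1914, 0.0309]
tool_rot: [3.141, -0.0, 0.009]
contact_force: [0.3, -1.8, -2.7]
grip_width: 0.659
```

>>> move_arm --motion "0 0 0 0 0 0.05 5.5;0 0 0 0 0 0 6.5;0 0 0 0 0 0 8.0;0 0 0 0 0 0 8.8;0 0 0 0 0 0 8.8"

```text
time_s: 7.65
eef_pos: [0.592, -0.1906, 0.0305]
tool_rot: [-3.142, -0.0, 0.01]
contact_force: [-0.7, -0.3, -0.2]
grip_width: 0.98
```

>>> move_arm --motion "0 0 0 0 0 -1 8.8;0 0 0 0 0 -3 8.8;0 0 0 0 0 -4 8.8;0 0 0 0 0 -4 8.8;0 0 0 -3 0 -1 8.8"

```text
time_s: 8.15
eef_pos: [0.5678, -0.1927, 0.1678]
tool_rot: [3.137, -0.013, 0.01]
contact_force: [0.1, 0.7, 0.9]
grip_width: 0.996
```

>>> move_arm --motion "0 0 -0.145 -4.5 0 0 8.8;0 0 -0.145 0 0 0 8.8;0 0 -0.145 0 0 0 8.8;0 0 -0.145 0 0 0 8.8;0 0 -0.145 0 0 0 8.8"

```text
time_s: 8.65
eef_pos: [0.5169, -0.1916, 0.1614]
tool_rot: [3.141, -0.001, 0.74]
contact_force: [1.1, 0.2, -0.4]
grip_width: 1.0
```

>>> move_arm --motion "0 0 -0.145 0 0 0 8.8;0 0 -0.145 0 0 0 8.8;0 0 -0.145 0 0 0 8.8;0 0 -0.145 0 0 0 8.8;0 0 -0.145 0 0 0 8.8"

```text
time_s: 9.15
eef_pos: [0.5171, -0.1916, 0.1613]
tool_rot: [3.141, 0.0, 1.465]
contact_force: [0.0, 1.7, 0.8]
grip_width: 0.999
```

>>> move_arm --motion "0 0 -0.121 0 -4 0 8.8;0 0 0 0 -4 0 8.8;0 0 0 0 -4 0 8.8;0 0 0 0 0 0 8.8;0 0 0 0 0 0 8.8"

```text
time_s: 9.65
eef_pos: [0.3971, -0.1881, 0.1612]
tool_rot: [3.14, 0.001, 1.579]
contact_force: [1.0, 0.3, 0.0]
grip_width: 0.996
```

Run:
```python
from h import *
o=get_obs();print(o["eef_pos"],o["tool_rot"],o["contact_force"])
a=grab_frame("top")[:,:,::-1];b=grab_frame("side")[:,:,::-1]
cv2.imwrite("pics/top2.png",a);cv2.imwrite("pics/side2.png",b)
A=cv2.resize(a[100:220,150:350],None,fx=4,fy=4,interpolation=2)
cv2.imwrite("pics/g3.png",A)
```

```text
[ 0.39711754 -0.18810851  0.16123024] [3.13963025e+00 8.52496421e-04 1.57944225e+00] [1.04382291 0.32235265 0.01691913]
```

View pics/g3.png

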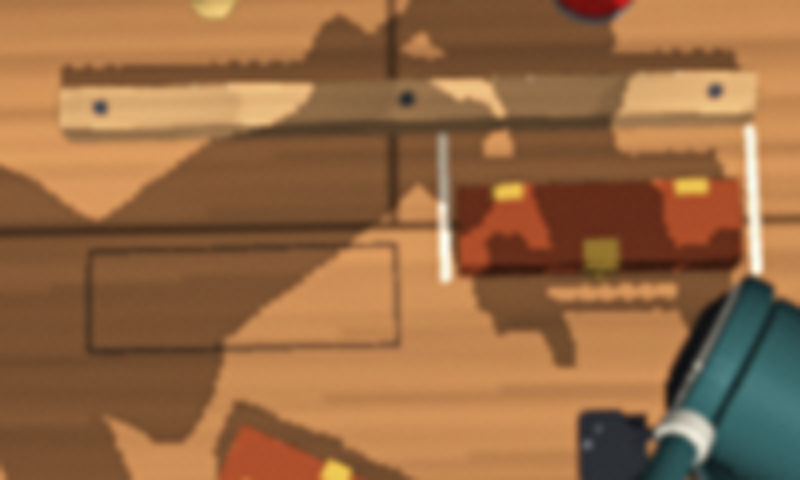

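```bash
cat >> h.py <<'E'
def edges(ch,cols,r0,r1,sign):
    out=[]
    for u in cols:
        d=sign*np.diff(ch[r0:r1,u]); i=int(np.argmax(d))
        o=0
        if 0<i<len(d)-1:
            a,b,c=d[i-1:i+2]; o=.5*(a-c)/(a-2*b+c) if a-2*b+c else 0
        out.append((u,r0+i+.5+o))
    return np.array(out)
def fit(w,i,j):
    for _ in range(5):
        k=np.polyfit(w[:,i],w[:,j],1); e=abs(w[:,j]-np.polyval(k,w[:,i])); w=w[e<=max(2.5*np.median(e),.0005)]
    return k,len(w)
E
python3 - <<'E'
from h import *
f=cv2.imread("pics/top2.png"); 
hsv=cv2.cvtColor(f,cv2.COLOR_BGR2HSV); h=hsv[...,0].astype(float); h[h>90]-=180
a=cv2.cvtColor(f,cv2.COLOR_BGR2LAB).astype(float)
for nm,ch in(("a",a[...,1]),("-h",-h)):
    aT=ch.T.copy()
    k,n=fit(ray("top",edges(ch,[u for u in range(268,332) if not(272<=u<=283 or 317<=u<=329)],141,152,1),.044)[:,:2],1,0); print(nm,"back",k,n,np.polyval(k,-.128))
    k,n=fit(ray("top",edges(ch,[u for u in range(268,332) if not(292<=u<=307)],162,173,-1),.044)[:,:2],1,0); print(nm,"front?",k,n,np.polyval(k,-.128))
    for s,c0,c1,sg in(("L",262,270,1),("R",330,337,-1)):
        w=ray("top",edges(aT,range(149,163),c0,c1,sg)[:,::-1],.044); print(nm,s,np.median(w[:,1]))
E
```

```text
a back [-0.01630915  0.6172085 ] 38 0.6192960747184504
a front? [-0.01116932  0.56025215] 34 0.5616818265582111
a L -0.02170061781683394
a R -0.22645121660365788
-h back [-0.01108549  0.61833043] 32 0.6197493687335741
-h front? [-0.00955756  0.55395421] 42 0.5551775806115968
-h L -0.021591540915932524
-h R -0.2253292836949857
```

>>> move_arm --motion "0 0 0 1.6 2.8 0 8.8;0 0 0 1.6 2.8 0 8.8;0 0 0 1.6 2.8 0 8.8;0 0 0 1.5 2.8 0 8.8;0 0 0 0 0 3 8.8"

```text
time_s: 10.25
eef_pos: [0.5174, -0.1234, 0.135]
tool_rot: [3.129, 0.003, 1.584]
contact_force: [0.3, -0.9, 0.1]
grip_width: 1.0
```

>>> move_arm --motion "0 0 0 0 0 4 8.8;0 0 0 0 0 3 8.8;0 0 0 0 0 2 8.8;0 0 0 0 0 1 8.8;0 0 0 0 0 0 8.8"

```text
time_s: 10.75
eef_pos: [0.5085, -0.1234, 0.0289]
tool_rot: [-3.139, -0.001, 1.581]
contact_force: [-0.5, 0.4, -1.9]
grip_width: 0.997
```

>>> move_arm --motion "0 0 0 0 0 0 8.8;0 0 0 0 0.5 0 8.8;0 0 0 0 0.5 0 8.8;0 0 0 0 0.5 0 8.8"

```text
time_s: 11.15
eef_pos: [0.5251, -0.124, 0.0316]
tool_rot: [3.139, 0.001, 1.58]
contact_force: [0.4, 0.7, -0.3]
grip_width: 0.998
```

Run:
```python
from h import *
o=get_obs();print(o["eef_pos"],o["tool_rot"],o["contact_force"])
a=grab_frame("top")[:,:,::-1];b=grab_frame("side")[:,:,::-1]
A=cv2.resize(a[110:210,240:360],(480,400),interpolation=2);B=cv2.resize(b[150:250,240:360],(480,400),interpolation=2)
cv2.imwrite("pics/g4.png",cv2.resize(np.hstack([A,B]),(800,333)))
```

```text
[ 0.52506255 -0.12401447  0.03162635] [3.13921528e+00 6.58501994e-04 1.58037277e+00] [ 0.42262981  0.661178   -0.32856307]
```

View pics/g4.png

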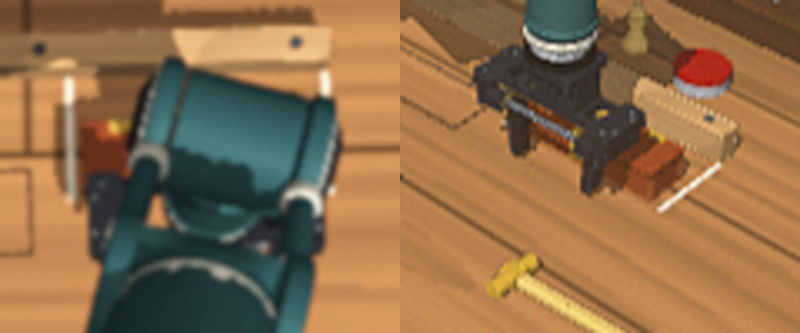

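>>> move_arm --motion "0 0 0 0 0.6 0 8.8;0 0 0 0 0.6 0 8.8;0 0 0 0 0.5 0 8.8;0 0 0 0 0.5 0 8.8;0 0 0 0 0.5 0 8.8"

```text
time_s: 11.75
eef_pos: [0.551, -0.1234, 0.0303]
tool_rot: [-3.142, -0.0, 1.581]
contact_force: [-0.0, 0.3, 0.3]
grip_width: 0.995
```

>>> move_arm --motion "0 0 0 0 0.5 0 8.8;0 0 0 0 0.5 0 8.8;0 0 0 0 0.5 0 8.8;0 0 0 0 0.5 0 8.8;0 0 0 0 0.5 0 8.8"

```text
time_s: 12.25
eef_pos: [0.5758, -0.1231, 0.0301]
tool_rot: [-3.141, -0.0, 1.58]
contact_force: [-1.5, -0.0, -1.2]
grip_width: 1.002
```

>>> move_arm --motion "0 0 0 0 0.4 0 8.8;0 0 0 0 0.4 0 8.8;0 0 0 0 0.3 0 8.8;0 0 0 0 0.2 0 8.8;0 0 0 0 0.1 0 8.8"

```text
time_s: 12.75
eef_pos: [0.5897, -0.1231, 0.0304]
tool_rot: [-3.142, 0.0, 1.581]
contact_force: [-1.9, 0.8, -0.9]
grip_width: 1.0
```

>>> move_arm --motion "0 0 0 0 0.2 0 8.8;0 0 0 0 0.2 0 8.8;0 0 0 0 0.2 0 8.8;0 0 0 0 0.15 0 8.8;0 0 0 0 0.1 0 8.8"

```text
time_s: 13.25
eef_pos: [0.5982, -0.123, 0.0304]
tool_rot: [-3.142, 0.0, 1.58]
contact_force: [-2.7, -1.1, 0.7]
grip_width: 1.0
```

>>> move_arm --motion "0 0 0 0 0.1 0 8.8;0 0 0 0 0.05 0 8.8;0 0 0 0 0.05 0 8.8"

```text
time_s: 13.55
eef_pos: [0.6001, -0.123, 0.0305]
tool_rot: [-3.142, 0.0, 1.58]
contact_force: [-1.4, -0.5, 0.2]
grip_width: 1.003
```

>>> move_arm --motion "0 0 0 0 0.05 0 8.8;0 0 0 0 0.05 0 8.8"

```text
time_s: 13.75
eef_pos: [0.601, -0.1229, 0.0304]
tool_rot: [-3.141, -0.0, 1.581]
contact_force: [-2.7, -0.8, 0.1]
grip_width: 0.997
```

>>> move_arm --motion "0 0 0 0 0.05 0 8.8;0 0 0 0 0.05 0 8.8"

```text
time_s: 13.95
eef_pos: [0.6018, -0.1229, 0.0304]
tool_rot: [-3.141, -0.0, 1.58]
contact_force: [-2.9, 1.1, 1.3]
grip_width: 0.996
```

>>> move_arm --motion "0 0 0 0 0.05 0 8.8;0 0 0 0 0.05 0 8.8"

```text
time_s: 14.15
eef_pos: [0.6019, -0.1229, 0.0304]
tool_rot: [-3.139, -0.0, 1.58]
contact_force: [-7.6, 0.0, 5.0]
grip_width: 0.998
```

>>> move_arm --motion "0 0 0 0 0.03 0 8.8;0 0 0 0 0 0 8.8;0 0 0 0 0 0 8.8"

```text
time_s: 14.45
eef_pos: [0.6019, -0.1229, 0.0305]
tool_rot: [-3.139, -0.0, 1.58]
contact_force: [-8.1, 0.8, 4.6]
grip_width: 0.997
```

>>> move_arm --motion "0 0 0 0 -0.5 0 8.8;0 0 0 0 -2 0 8.8;0 0 0 0 -4 0 8.8;0 0 0 0 -4 0 6;0 0 0 0 -4 0 3"

```text
time_s: 14.95
eef_pos: [0.4584, -0.1246, 0.0309]
tool_rot: [3.139, 0.001, 1.581]
contact_force: [0.3, -0.6, 0.7]
grip_width: 0.843
```

>>> move_arm --motion "0 0 0 0 -3 -3 0;0 0 0 0 -2 -3 0;0 0 0 0 0 0 0;0 0 0 0 0 0 0" --grip_force 15

```text
time_s: 15.35
eef_pos: [0.4101, -0.1254, 0.0918]
tool_rot: [3.136, 0.002, 1.58]
contact_force: [-0.3, 0.5, -0.7]
grip_width: 0.48
```

Run:
```python
from h import *
o=get_obs();print(o["eef_pos"],o["tool_rot"],o["contact_force"],o["grip_width"])
a=grab_frame("top")[:,:,::-1];b=grab_frame("side")[:,:,::-1]
cv2.imwrite("pics/top3.png",a);cv2.imwrite("pics/side3.png",b)
cv2.imwrite("pics/g5.png",cv2.resize(a[100:200,220:370],None,fx=5,fy=5,interpolation=2))
```

```text
[ 0.41007974 -0.12544795  0.09177155] [3.13636540e+00 1.75970980e-03 1.58008287e+00] [-0.31899962  0.4691934  -0.71682297] 0.48015036007642603
```

View pics/g5.png

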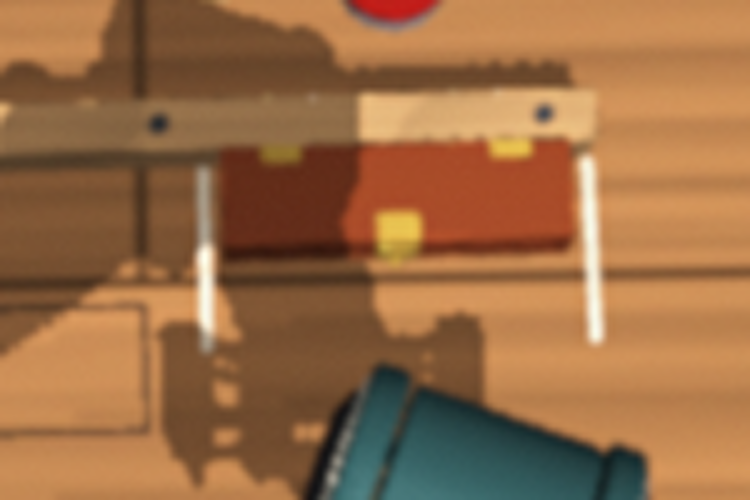

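Run:
```python
from h import *
f=cv2.imread("pics/top3.png"); a=cv2.cvtColor(f,cv2.COLOR_BGR2LAB).astype(float)[...,1]; aT=a.T.copy()
print(fit(ray("top",edges(a,[u for u in range(268,331) if not(293<=u<=306)],144,155,-1),.044)[:,:2],1,0))
for s,c0,c1,sg in(("L",261,268,1),("R",331,338,-1)):
    e=edges(aT,range(132,147),c0,c1,sg)[:,::-1]; w=ray("top",e,.044); print(s,np.median(w[:,1]),np.median(e[:,0]))
hsv=cv2.cvtColor(f,cv2.COLOR_BGR2HSV)
m=((hsv[...,0]>18)&(hsv[...,0]<32)&(hsv[...,1]>150)&(hsv[...,2]>100)).astype(np.uint8)[:160,250:345]
for k in cv2.findContours(m,0,2)[0]:
    if cv2.contourArea(k)>8:
        x,y,w_,h_=cv2.boundingRect(k); print("gold",x+250,y,w_,h_,ray("top",[[250+x+w_/2-.5,y+h_/2-.5]],.044)[0][:2])
```

```text
(array([-0.00217237,  0.610866  ]), 26)
L -0.019455419968707515 261.5
R -0.2277002624175643 335.3333333333333
gold 296 143 8 10 [ 0.61266521 -0.12617797]
gold 273 129 7 3 [ 0.66494584 -0.06091789]
gold 318 128 8 3 [ 0.66542058 -0.18988254]
```

>>> move_arm --motion "0 0 0 -1.65 2.5 0 0;0 0 0 -1.65 2.5 0 0;0 0 0 -1.65 2.5 0 0;0 0 0 -1.65 2.5 0 0;0 0 0 0 2 1 0"

```text
time_s: 15.95
eef_pos: [0.5323, -0.1917, 0.0799]
tool_rot: [3.14, 0.001, 1.58]
contact_force: [-0.9, -0.3, 0.5]
grip_width: 0.006
```

>>> move_arm --motion "0 0 0 0 1 2 0;0 0 0 0 1 2 0;0 0 0 0 0.5 1.1 0;0 0 0 0 0 0 0;0 0 0 0 0 0 0"

```text
time_s: 16.45
eef_pos: [0.5537, -0.1891, 0.0286]
tool_rot: [-3.14, -0.001, 1.581]
contact_force: [-0.6, -0.4, 0.4]
grip_width: 0.003
```

>>> move_arm --motion "0 0 0 0 1 0 0;0 0 0 0 1 0 0;0 0 0 0 1 0 0;0 0 0 0 0.6 0 0;0 0 0 0 0.3 0 0"

```text
time_s: 16.95
eef_pos: [0.5943, -0.1892, 0.03]
tool_rot: [3.14, 0.0, 1.581]
contact_force: [-0.9, 0.5, 0.2]
grip_width: 0.003
```

>>> move_arm --motion "0 0 0 0 0.2 0 0;0 0 0 0 0.1 0 0;0 0 0 0 0.1 0 0"

```text
time_s: 17.25
eef_pos: [0.5967, -0.1889, 0.0292]
tool_rot: [-3.141, -0.0, 1.58]
contact_force: [0.3, -0.0, -0.4]
grip_width: 0.009
```

>>> move_arm --motion "0 0 0 0 0.1 0 0;0 0 0 0 0.05 0 0"

```text
time_s: 17.45
eef_pos: [0.5984, -0.189, 0.0294]
tool_rot: [-3.141, -0.0, 1.58]
contact_force: [-0.5, 0.2, -0.6]
grip_width: 0.004
```

>>> move_arm --motion "0 0 0 0 0.1 0 0;0 0 0 0 0.1 0 0"

```text
time_s: 17.65
eef_pos: [0.6005, -0.189, 0.0294]
tool_rot: [-3.142, -0.0, 1.58]
contact_force: [-0.2, -0.6, 0.0]
grip_width: 0.006
```

>>> move_arm --motion "0 0 0 0 0.1 0 0;0 0 0 0 0.05 0 0"

```text
time_s: 17.85
eef_pos: [0.6022, -0.189, 0.0295]
tool_rot: [3.141, 0.0, 1.581]
contact_force: [-0.2, 0.5, 0.6]
grip_width: 0.007
```

>>> move_arm --motion "0 0 0 0 0.05 0 0;0 0 0 0 0.05 0 0"

```text
time_s: 18.05
eef_pos: [0.6024, -0.1889, 0.0293]
tool_rot: [-3.14, -0.0, 1.581]
contact_force: [-3.4, -1.1, 2.5]
grip_width: 0.012
```

>>> move_arm --motion "0 0 0 0 0.05 0 0;0 0 0 0 0.05 0 0;0 0 0 0 0 0 0"

```text
time_s: 18.35
eef_pos: [0.6025, -0.1889, 0.0293]
tool_rot: [-3.138, -0.0, 1.581]
contact_force: [-5.7, -0.7, 4.2]
grip_width: 0.003
```

>>> move_arm --motion "0 0 0 0 0 0 0;0 0 0 0 0 0 0"

```text
time_s: 18.55
eef_pos: [0.6024, -0.1889, 0.0293]
tool_rot: [-3.138, -0.0, 1.581]
contact_force: [-6.3, -0.0, 4.4]
grip_width: 0.0
```

>>> move_arm --motion "0 0 0 0 0.05 -0.03 0;0 0 0 0 0.05 -0.03 0;0 0 0 0 0 0 0"

```text
time_s: 18.85
eef_pos: [0.6025, -0.1889, 0.0293]
tool_rot: [-3.136, -0.001, 1.581]
contact_force: [-7.2, -1.2, 4.2]
grip_width: 0.001
```

>>> move_arm --motion "0 0 0 0 0 0 0;0 0 0 0 0 0 0"

```text
time_s: 19.05
eef_pos: [0.6025, -0.1889, 0.0293]
tool_rot: [-3.136, -0.001, 1.581]
contact_force: [-7.8, -1.4, 3.8]
grip_width: 0.007
```

>>> move_arm --motion "0 0 0 0 0.05 -0.03 0;0 0 0 0 0.05 -0.03 0;0 0 0 0 0.05 0 0;0 0 0 0 0 0 0"

```text
time_s: 19.45
eef_pos: [0.6024, -0.1889, 0.0293]
tool_rot: [-3.133, -0.001, 1.581]
contact_force: [-10.9, -1.8, 5.0]
grip_width: 0.006
```

>>> move_arm --motion "0 0 0 0 0.05 0 0;0 0 0 0 0 0 0;0 0 0 0 0 0 0;0 0 0 0 0 0 0"

```text
time_s: 19.85
eef_pos: [0.6024, -0.1889, 0.0293]
tool_rot: [-3.132, -0.001, 1.581]
contact_force: [-12.0, -2.8, 5.5]
grip_width: 0.004
```

>>> move_arm --motion "0 0 0 0 0 0 0;0 0 0 0 0 0 0;0 0 0 0 0 0 0;0 0 0 0 0 0 0;0 0 0 0 0 0 0"

```text
time_s: 20.35
eef_pos: [0.6024, -0.1889, 0.0293]
tool_rot: [-3.132, -0.001, 1.581]
contact_force: [-13.2, -2.0, 5.5]
grip_width: 0.004
```

Run:
```python
from h import *
for i in range(4):
    o=get_obs();print(o["eef_pos"],o["contact_force"]); b=grab_frame("side")[:,:,::-1]
a=grab_frame("top")[:,:,::-1]
cv2.imwrite("pics/top4.png",a);cv2.imwrite("pics/side4.png",b)
f=np.ascontiguousarray(a); ch=cv2.cvtColor(f,cv2.COLOR_BGR2LAB).astype(float)[...,1]
A=cv2.resize(a[100:200,250:350],(400,400),interpolation=2);B=cv2.resize(b[140:240,240:340],(400,400),interpolation=2)
cv2.imwrite("pics/g6.png",np.hstack([A,B]))
```

```text
[ 0.60243152 -0.18890363  0.0292915 ] [-13.21399535  -2.0187816    5.54506104]
[ 0.60246629 -0.18888169  0.02932145] [-12.0034409   -1.83751246   6.79688519]
[ 0.60245122 -0.18888424  0.02932483] [-12.44743503  -2.91924999   5.54078016]
[ 0.60246016 -0.18887369  0.02931076] [-12.69511708  -2.40706773   5.36099743]
```

View pics/g6.png

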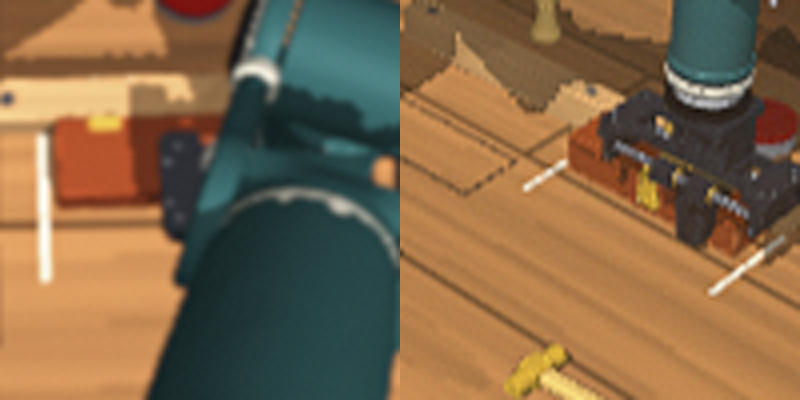

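View pics/side4.png

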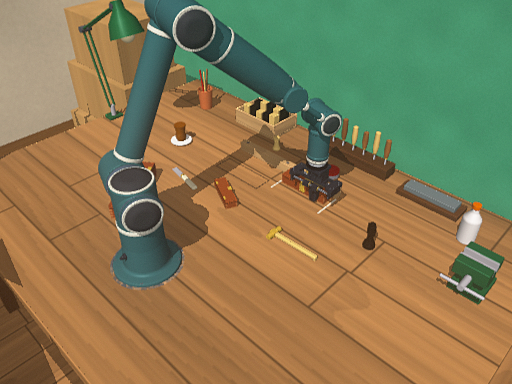

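```bash
python3 -c "
from cell import *
print(sign_off())"
```

```text
the job is handed in; nothing more can be done
None
```

I slid the middle-sized cedar box flat to between the bone lines and squared it to the fence. I handed the job in at about 20.6 s, while still pressing. No verdict is reported back.

**How it was done:** I gripped the box across its depth about 64 mm to one side of the latch and slid it flat. I then pushed it flush with the open fingers straddling the latch, 44 mm or more to each side. The final press used the closed fingers about 63 mm to the robot's right of the latch.

**Last checks:**
- **Force:** the tool's push was steady at 12–13 N. I did not measure the force on the fence directly. After bench friction I estimate 8.5–12.5 N. The tool also pressed down on the box with about 5.5 N, which adds some friction.
- **Flush:** after the straddling push, the front face measured x ≈ 0.611 m against 0.612 m for a flush box. The fingers were at the same depth during the final press (0.6025 m against 0.602 m).
- **Centring:** the latch and hinges put the box about 2 mm off centre. The box-end edges gave 4 mm, but the left one was blurred by the white line. Both are inside the 10 mm limit.
- **Angle:** the last fit of the front edge was poor, with only 26 points. It gave 0.007 rad between the box and the fence, inside the 0.015 limit.
- **Other objects:** the king, scraper, hammer and tea glass looked undisturbed in the last side picture. The pawn, rook and tin were partly behind the arm. I compared these by eye only.

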